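Hold the medicine box unlocked

ROBOT

A 7-joint arm with a two-finger parallel gripper is mounted at the origin on a cart in front of the work surface, level with it; the furniture and walls round the work are solid. World frame = base frame: x ahead of the robot, y to its left, z up, the work surface at z = 0. Lengths are in m, angles in rad, forces in N, time in s.
With the tool pointing down it reaches from about 0.4 to 0.85 m from the base axis. Payload 4.5 kg.
Tool frame: the origin (TCP) lies at the very end of the fingers, on their centre line; the grasp point (between the pads) lies 19 mm behind it (tcp_to_grasp is the distance from the TCP to the grasp point, in m); y points along the fingers, z is the direction in which the jaws open and shut, and the axes are right-handed (so a half turn about y gives the same grasp; the last joint's range is limited). The gripper opens to 88 mm and grips with 3 to 60 N. Pads are 18 mm wide; open, the fingers measure 123 mm over their backs; the gripper's body (75 mm by 187 mm) begins 45 mm behind the grasp point.
Start: joints at [-1.294, 0.689, -0.195, 1.565, 0.157, 0.902, -0.215], TCP at [0.15, 0.607, 0.239] pointing down, gripper open.
Joint ranges: [-3.01, 3.01], [-0.46, 2.08], [-1.47, 1.51], [0.13, 2.56], [-1, 4.14], [0.04, 2.09], [-2.66, 2.66]. Speed limits (rad/s): [2.57, 2.57, 3.14, 3.14, 3.14, 3.14, 3.14].

INTERFACE

Orientations are given as a 3x3 rotation matrix whose columns are the frame's x, y, z axes.
In Python, from bench import * gives the robot as it stands.
- The arm moves only by the shell command python3 -m handwheel 'ROWS'. ROWS is JSON, a list of rows, each an object with "offset": the shift along the tool's x, y, z in units of 40 mm (1.0 is 40 mm), a list of three; "delta_rot": the turn, a rotation vector about the tool's x, y, z in units of 5 degrees (1.0 is 5 degrees), a list of three; "jaw": the opening, from -1 (shut) to 1 (fully open). In form: [{"offset": [dx, dy, dz], "delta_rot": [rx, ry, rz], "jaw": jaw}, ...]. A call has 1 to 12 rows; each row is the pose to reach, as a shift and turn from the pose commanded when the call began, along the tool's axes at that moment; what a row does not reach only later rows make up. A row lasts 1/12 s, in which the tool goes at most 41.7 mm and 7.16 degrees, less where a joint would pass 70% of its speed; a pose out of reach is approached as far as the arm can. A call with a gripper value outside its range is refused whole. The fingers move at their own pace and stop on an object; the grip force is fixed at half the most. Time passes only in rows, so rows that repeat a pose let the fingers close. It gives the time, the measured TCP pose, the force and the opening at its end, in the units of the state.
- get_state(): the state, without advancing time (a new reading comes with each control period).
- snapshot(name): name is "scene" or "top" or "wrist"; returns the picture (400x640x3 uint8, red, green, blue); there is no depth.
- camera_params(name): a dict with "camera_matrix" (3x3 intrinsics, pixels), "T" (4x4, takes a point from camera to world coordinates); the wrist camera has in their place "T_tool_cam" (4x4, takes a point from camera to tool coordinates, whose origin is the TCP and whose axes are the tool frame's). Camera axes: x right, y up, looking along -z (the intrinsics and any distortion apply to the point x, -y, -z); pixel columns grow to the right and rows downward; lengths in m; the calibration is good to about 2 mm. The wrist camera is an equidistant fisheye: a pixel r from the principal point sees the ray r / f radians off the axis. A picture is of the moment at which its call begins: read the wrist's pose just before it. camera_params takes no time and is no camera call.
- sign_off(): hands the job in, once; it reports no verdict.
Trained networks look in the newest picture that a camera, given by its name, has taken for a name from the list of things; names that differ only in an ending like _2 or _b are one class to them, and where a whole thing is asked for, a point or a joint stands for the part that bears it (a point fixed in the world has none). Each returns a list of dicts, best first, with "conf" (0 to 1); they miss things now and then, are a little off and sometimes report something else, mostly with a low value. They report only what shows in the picture. A call takes as long as a camera call. They do not tell look-alikes from the thing itself.
- find_in(camera, thing): "pixel" ([column, row] in pixels, amid what is visible of it).
- trace(camera, thing): "pixels" (400x640 bool, what is visible of it) and "pixel" ([column, row] in pixels, amid what is visible of it).
- tip_of(camera, thing): "pixel" ([column, row] in pixels: a listed point, or the origin of a listed thing).
The state is a dict: "t": time; "qpos": joint angles; "qd": joint speeds; "joint_torque": joint torques, N m; "tcp_pos": TCP position; "eef_rot": TCP orientation; "contact_force": force on the tool from outside, world axes, zero at the start; "torque": the same for the moment, N m; "opening": finger opening in m.
Only numpy, scipy, OpenCV 4.12 (cv2) and the standard library are available. Lean on these libraries where they do the work, as an engineer would, in place of code of your own. Each camera call takes 0.05 s, during which the arm holds its last target.

TASK

Take the red-headed key out of the wooden key rest and work it straight down into the lock on top of the grey steel medicine box, wiggling it a little past the sticky pins if it catches, until its collar sits on the brass plate. Then turn it a quarter turn clockwise (seen from above) so that the bolt draws back, and finish while still holding the key turned against its return spring: do not let go. Leave the yellow-headed key in its slot and do not disturb the other things on the worktop.

Things in the scene. Friction and masses are not known exactly. Their poses are not given: they have to be found in the camera images.
- lock_box: Fixed grey steel box, 140 x 180 x 85 mm (own x, y, z), with a 46 mm square, 14 mm thick brass lock plate in the middle of its lid. Origin: centre of the underside, z up, on the lock's axis; yaw within 0.4 rad. A steel bolt on the lid (top 96 mm above the worktop, on the box's -x side of the plate) draws back 14 mm towards the plate as the lock turns.
- lock_mouth (a point): Centre of the keyway in the plate's upper face, 89 mm above the worktop, axes as lock_box. Keyway 18.4 mm long (box y) x 7.4 mm (box x), chamfered 2 mm. The fixed plate lets the key turn only when the collar is down on it. Two sticky sprung pins, 5 and 10 mm down, one at each end of the keyway, must be pushed aside: 5 to 20 N of downward push, less while wiggling the key a few degrees about z.
- lock_plug (a joint): Turn (rad) of the plug under the plate, whose 19 x 6.6 mm keyway lines up with the plate's at the start: 0 locked, grows as the key turns clockwise seen from above, stop at 1.55. A spring turns it back to 0 when the key is let go; about 0.06 N m at the stop. The key has about 0.1 rad of play in it either way.
- key_red: The key to use, upright in the rest, 78 mm long, about 45 g. Origin: its tip; z up the shank. From the tip up: steel bit 5 mm thick (x), 16 mm wide (y), z 0 to 14 mm, tip tapered; round 6 mm neck; 20 mm collar with its underside at z = 30 mm; stem; red head 10 mm thick (x), 34 mm wide (y), z 42 to 78 mm. Half a turn about z makes no difference: it works either way round.
- key_red_head (a point): Middle of the red head, 60 mm above the tip: pinch the head here from above across its 10 mm thickness (the key's x).
- key_red_collar (a point): Centre of the underside of the collar of the red key, 30 mm above its tip; it comes to lie on lock_mouth when the key is fully in.
- key_rest: Fixed block of light wood 50 x 120 x 36 mm, origin at the centre of its underside; yaw varies. Two slots 8 x 19 mm, 33 mm deep, 30 mm either side of the middle along its y, hold the two keys upright, heads up; which key is in which slot varies. Lift a key 30 mm or more to free it.
- key_yellow: A key of the same shape with a yellow head, which must stay in its slot; origin at its tip.
- jam_jar: Jam jar 68 x 68 x 84 mm, a bystander; origin at the centre of the underside.
- tomato_tin: Red food tin 75 mm wide, 58 mm high, a bystander; origin at the centre of the underside.
- mug: Cream mug 78 x 113 x 100 mm, a bystander; origin under it.
- spice_jar: Spice jar with black cap, 41 mm wide, 105 mm high, a bystander; origin at the centre of the underside.
- egg_timer: Red and white egg timer, 56 mm wide and high, a bystander; origin at the centre of the underside.
There are look-alikes about, which are no part of the job. There is more than one size of the lock_box; the job needs the larger.

How it is judged:
By the outcome, as a careful person would: the job done as asked, in the order asked, and still so for the second after the job is handed in, while the arm keeps its last pose, push and grip.
It also fails if it takes over 48 s, if anything falls off the work surface, if the arm or the gripper's body presses on something with over 40 N, if the wrist force passes 120 N, or if a joint passes its speed limit or range.

## Working session

There is one attempt and no reset: what is moved stays moved. The work goes in short steps, Python scripts to look and compute and a shell command to move; the robot and the scene stay as the last step left them, time stands still between calls to the robot, and variables do not carry over. Pictures are saved under pics/ and viewed, and the job is handed in when it is done.

```bash
mkdir -p pics; ls; cat > h.py <<'E'
from bench import *
import numpy as np, cv2
def save(n,im,s=1):
    im=cv2.cvtColor(im,cv2.COLOR_RGB2BGR)
    if s!=1: im=cv2.resize(im,None,fx=s,fy=s,interpolation=cv2.INTER_CUBIC)
    cv2.imwrite('pics/'+n,im)
E
python3 - <<'E'
from h import *
s=get_state(); print(s['t'],s['tcp_pos'],s['eef_rot'],s['opening'])
for c in ['scene','top']:
    save(c+'0.png',snapshot(c)); p=camera_params(c); print(p)
print(camera_params('wrist'))
for c in ['scene','top']:
  for th in ['lock_box','key_red','key_yellow','key_rest','lock_mouth','key_red_head']:
    try:
      f=find_in if th not in('lock_mouth','key_red_head') else tip_of
      print(c,th,[(np.round(d['pixel']),round(d['conf'],2)) for d in f(c,th)])
    except Exception as e: print(c,th,e)
print(get_state()['t'])
E
```

```text
pics
0.0 [0.15015255 0.60604245 0.23790453] [[ 9.70693928e-01 -3.14425623e-04  2.40318955e-01]
 [-2.40319125e-01 -1.81222573e-03  9.70692245e-01]
 [ 1.30301679e-04 -9.99998308e-01 -1.83467900e-03]] 0.08833065990451412
{'camera_matrix': array([[408.9040676 ,   0.        , 320.89851857],
       [  0.        , 408.9040676 , 197.37937696],
       [  0.        ,   0.        ,   1.        ]]), 'T': array([[-0.55223524,  0.36716569, -0.74848219, -0.26519263],
       [-0.83341002, -0.26632569,  0.48425031,  0.53104807],
       [-0.02153993,  0.89121265,  0.453074  ,  0.57096505],
       [ 0.        ,  0.        ,  0.        ,  1.        ]])}
{'camera_matrix': array([[467.49125883,   0.        , 312.13194034],
       [  0.        , 467.49125883, 192.27118584],
       [  0.        ,   0.        ,   1.        ]]), 'T': array([[ 0.01953409,  0.99435269, -0.10431271,  0.43840669],
       [-0.99976282,  0.01842171, -0.01161675, -0.00358743],
       [-0.00962953,  0.10451489,  0.9944767 ,  1.30306725],
       [ 0.        ,  0.        ,  0.        ,  1.        ]])}
{'camera_matrix': array([[309.7069
[... 540 characters left out ...]
array([356., 202.]), 0.68)]
scene key_red [(array([250., 242.]), 0.47)]
scene key_yellow [(array([223., 253.]), 0.83), (array([244., 240.]), 0.27)]
scene key_rest [(array([237., 265.]), 0.93)]
scene lock_mouth [(array([356., 190.]), 0.7), (array([324., 240.]), 0.7)]
scene key_red_head [(array([243., 242.]), 0.51), (array([224., 272.]), 0.36)]
top lock_box [(array([275., 253.]), 0.69), (array([356., 208.]), 0.61)]
top key_red [(array([223., 217.]), 0.64), (array([352., 206.]), 0.58)]
top key_yellow [(array([201., 219.]), 0.44)]
top key_rest [(array([216., 218.]), 0.87)]
top lock_mouth [(array([276., 254.]), 0.85), (array([354., 208.]), 0.56)]
top key_red_head [(array([224., 222.]), 0.49)]
0.7
```

View pics/scene0.png

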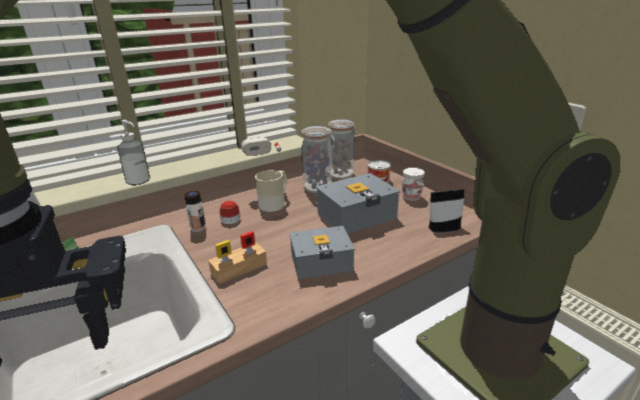

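View pics/top0.png

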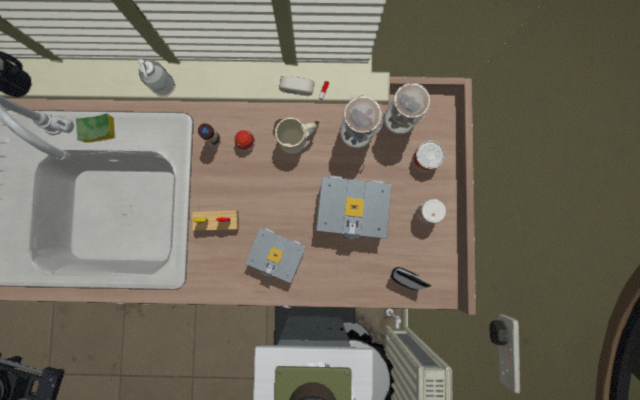

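```bash
python3 - <<'E'
from h import *
a=cv2.imread('pics/top0.png')[150:310,160:420]; b=cv2.imread('pics/scene0.png')[150:310,190:450]
cv2.imwrite('pics/crop0.png',np.vstack([cv2.resize(x,None,fx=1.85*1,fy=1.85,interpolation=3) for x in(a,b)]))
E
```

```text
(no output)
```

View pics/crop0.png

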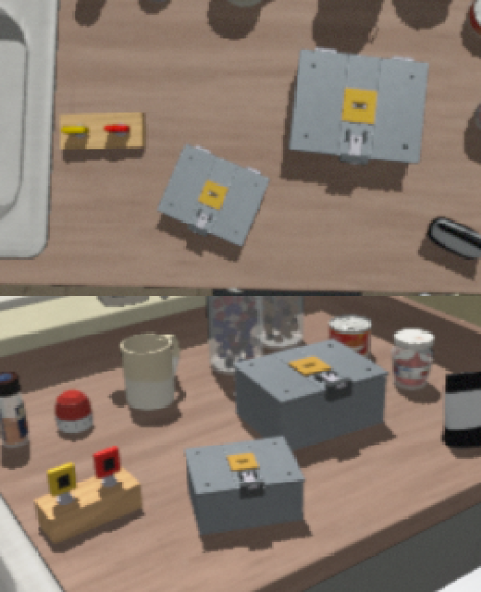

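Two boxes fit `lock_box`: top (354,208) / scene (356,202), and top (275,254) / scene (323,254). The first is the larger, about 70x55 px or 180x140 mm, so it is the one meant. The crop confirms this and shows its bolt on the robot's side. The red key is in the right-hand slot at top (223,219), with the yellow at (201,219).

```bash
cat >> h.py <<'E'
def ray(c,px,st=None):
    p=camera_params(c); K=p['camera_matrix']
    u=(px[0]-K[0,2])/K[0,0]; v=(px[1]-K[1,2])/K[1,1]
    if c=='wrist':
        r=np.hypot(u,v); d=np.array([u/r*np.sin(r),-v/r*np.sin(r),-np.cos(r)]) if r>1e-9 else np.array([0,0,-1.])
        Tt=np.eye(4); Tt[:3,:3]=np.array(st['eef_rot']); Tt[:3,3]=st['tcp_pos']; T=Tt@p['T_tool_cam']
    else: d=np.array([u,-v,-1.]); T=p['T']
    d=T[:3,:3]@d; return T[:3,3],d/np.linalg.norm(d)
def atz(c,px,z,st=None):
    o,d=ray(c,px,st); return o+d*(z-o[2])/d[2]
def tri(rs):
    A=np.zeros((3,3));b=np.zeros(3)
    for o,d in rs:
        M=np.eye(3)-np.outer(d,d);A+=M;b+=M@o
    return np.linalg.solve(A,b)
E
python3 - <<'E'
from h import *
print('mouth',atz('top',(354,208),.089),atz('scene',(356,189),.089))
print('head top',atz('top',(223,219),.081),'yel',atz('top',(201,219),.081))
snapshot('top')
r=trace('top','key_rest')
m=r[0]['pixels'].astype(np.uint8); c=cv2.minAreaRect(cv2.findNonZero(m)); print(c)
b=[atz('top',q,.036) for q in cv2.boxPoints(c)]; print(np.round(b,3))
for t in trace('top','lock_box'):
    c=cv2.minAreaRect(cv2.findNonZero(t['pixels'].astype(np.uint8))); print(t['conf'],c)
    print(np.round([atz('top',q,.085) for q in cv2.boxPoints(c)],3))
im=cv2.imread('pics/top0.png'); 
for n,l,h in(('red',(0,170,100),(8,255,255)),('yel',(24,170,100),(35,255,255))):
    hs=cv2.cvtColor(im,cv2.COLOR_BGR2HSV); m=cv2.inRange(hs,l,h); m[:205]=0;m[235:]=0;m[:,:185]=0;m[:,245:]=0
    p=cv2.findNonZero(m).reshape(-1,2); print(n,len(p),p.mean(0),cv2.minAreaRect(p), atz('top',p.mean(0),.078))
print(get_state()['t'])
E
```

```text
mouth [ 0.5266575  -0.09905053  0.089     ] [ 0.51692795 -0.08843376  0.089     ]
head top [0.49192935 0.24260674 0.081     ] yel [0.49082818 0.30032079 0.081     ]
((215.0030975341797, 220.56805419921875), (19.11662483215332, 46.6336669921875), 87.39744567871094)
[[0.511 0.339 0.036]
 [0.519 0.212 0.036]
 [0.468 0.208 0.036]
 [0.459 0.334 0.036]]
0.96 ((274.82757568359375, 255.4310302734375), (51.62331008911133, 45.495365142822266), 21.801410675048828)
[[0.369 0.187 0.085]
 [0.479 0.147 0.085]
 [0.432 0.021 0.085]
 [0.323 0.062 0.085]]
0.82 ((354.3440246582031, 208.3663787841797), (71.38442993164062, 60.276885986328125), 6.072456359863281)
[[ 0.456 -0.001  0.085]
 [ 0.613 -0.015  0.085]
 [ 0.597 -0.201  0.085]
 [ 0.44  -0.185  0.085]]
red 38 [222.71052632 219.        ] ((222.5, 219.0), (2.0, 13.0), 90.0) [0.49204622 0.24397203 0.078     ]
yel 50 [199.52 219.54] ((199.5, 219.5), (3.0, 13.0), 90.0) [0.48946667 0.30489741 0.078     ]
0.85
```

```bash
python3 -m handwheel '[{"offset":[5,0,-3],"delta_rot":[0,7,0],"jaw":1},{"offset":[10.5,0.4,-6.75],"delta_rot":[0,14.7,0],"jaw":1},{"offset":[10.5,0.4,-6.75],"delta_rot":[0,14.7,0],"jaw":1},{"offset":[10.5,0.4,-6.75],"delta_rot":[0,14.7,0],"jaw":1},{"offset":[10.5,0.4,-6.75],"delta_rot":[0,14.7,0],"jaw":1},{"offset":[10.5,0.4,-6.75],"delta_rot":[0,14.7,0],"jaw":1},{"offset":[10.5,0.4,-6.75],"delta_rot":[0,14.7,0],"jaw":1},{"offset":[10.5,0.4,-6.75],"delta_rot":[0,14.7,0],"jaw":1},{"offset":[10.5,0.4,-6.75],"delta_rot":[0,14.7,0],"jaw":1},{"offset":[10.5,0.4,-6.75],"delta_rot":[0,14.7,0],"jaw":1},{"offset":[10.5,0.4,-6.75],"delta_rot":[0,14.7,0],"jaw":1},{"offset":[10.5,0.4,-6.75],"delta_rot":[0,14.7,0],"jaw":1}]'
python3 - <<'E'
from h import *
s=get_state(); print(s['t'],s['tcp_pos'],s['qpos']);print(s['eef_rot'])
E
```

```text
t: 1.85
tcp_pos: [0.4942, 0.2422, 0.2228]
eef_rot: [[0.044, 0.0, 0.999], [-0.999, 0.0, 0.044], [-0.0, -1.0, 0.001]]
contact_force: [1.1, 0.3, -0.2]
opening: 0.0884
1.85 [0.49420625 0.24218297 0.22283905] [-0.60672417  0.61235568  0.11062675  1.82114961 -0.0969366   0.71281719
 -0.39874577]
[[ 4.39141511e-02  4.96512995e-04  9.99035185e-01]
 [-9.99035306e-01  9.26516503e-05  4.39141103e-02]
 [-7.07583321e-05 -9.99999872e-01  5.00102730e-04]]
```

```bash
python3 -m handwheel '[{"offset":[0,0,0],"delta_rot":[0,0,0],"jaw":1},{"offset":[0,0,0],"delta_rot":[0,0,0],"jaw":1},{"offset":[0,0,0],"delta_rot":[0,0,0],"jaw":1}]'
python3 - <<'E'
from h import *
s=get_state(); im=snapshot('wrist'); save('w1.png',im); print(s['tcp_pos'])
for t in ['key_red','key_red_head','key_red_collar','key_yellow']:
    r=tip_of('wrist',t); print(t,[(np.round(d['pixel'],1),round(d['conf'],2)) for d in r])
    z={'key_red':.003,'key_red_head':.063,'key_red_collar':.033,'key_yellow':.003}[t]
    for d in r[:2]: print(atz('wrist',d['pixel'],z,s))
E
```

```text
t: 2.1
tcp_pos: [0.4926, 0.2442, 0.2227]
eef_rot: [[0.045, -0.001, 0.999], [-0.999, 0.001, 0.045], [-0.001, -1.0, -0.001]]
contact_force: [-0.1, 0.3, 0.1]
opening: 0.0881
[0.49259799 0.24422134 0.22265236]
key_red [(array([317. , 171.1]), 0.58)]
[0.4880155  0.24766913 0.003     ]
key_red_head [(array([314.6, 186.6]), 0.95)]
[0.48633492 0.24367646 0.063     ]
key_red_collar [(array([319.5, 180.4]), 0.87)]
[0.49127376 0.24334457 0.033     ]
key_yellow [(array([317.9, 122.9]), 0.77)]
[0.48659752 0.30547752 0.003     ]
```

View pics/w1.png

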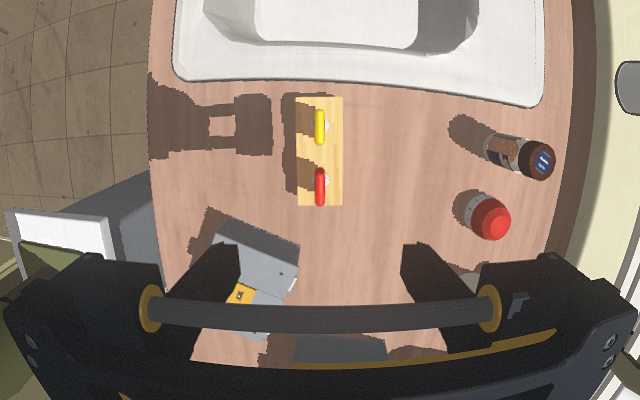

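```bash
cat >> h.py <<'E'
def redblob(im,box,rgb='red'):
    hs=cv2.cvtColor(im,cv2.COLOR_RGB2HSV)
    if rgb=='red': m=cv2.inRange(hs,(0,160,70),(8,255,255))|cv2.inRange(hs,(172,160,70),(180,255,255))
    else: m=cv2.inRange(hs,(24,170,70),(35,255,255))
    z=np.zeros_like(m); x0,y0,x1,y1=box; z[y0:y1,x0:x1]=m[y0:y1,x0:x1]
    return cv2.findNonZero(z).reshape(-1,2)
E
python3 - <<'E'
from h import *
s=get_state(); im=snapshot('wrist')
for col,bx in(('red',(290,150,345,215)),('yellow',(290,95,345,160))):
    p=redblob(im,bx,col); r=cv2.minAreaRect(p); x,y,w,h=cv2.boundingRect(p)
    print(col,len(p),p.mean(0),(x,y,w,h),r)
    for z in (.081,): print(atz('wrist',(x+w/2-.5,y+h/2-.5),z,s), atz('wrist',(x+w/2,y),z,s),atz('wrist',(x+w/2,y+h),z,s))
    # column centre per row
    for yy in range(y,y+h,5): 
        q=p[p[:,1]==yy][:,0]; print(yy,q.min(),q.max())
save('w1c.png',im[90:215,280:360],5)
print(atz('wrist',(490,218),.05,s))
E
```

```text
red 317 [319.93059937 187.41324921] (315, 169, 10, 38) ((319.5, 187.5), (37.0, 9.0), 90.0)
[0.49066194 0.24846925 0.081     ] [0.4902885 0.2665235 0.081    ] [0.4920675  0.22886869 0.081     ]
169 317 323
174 316 324
179 316 324
184 316 324
189 315 324
194 316 324
199 316 324
204 316 324
yellow 209 [320.74641148 127.42583732] (317, 111, 8, 34) ((320.5, 127.5), (33.0, 7.0), 90.0)
[0.48890029 0.30567994 0.081     ] [0.48863134 0.32100961 0.081     ] [0.49013966 0.28935783 0.081     ]
111 320 321
116 318 324
121 318 324
126 317 324
131 317 324
136 317 324
141 317 324
[0.70062073 0.21392064 0.05      ]
```

View pics/w1c.png

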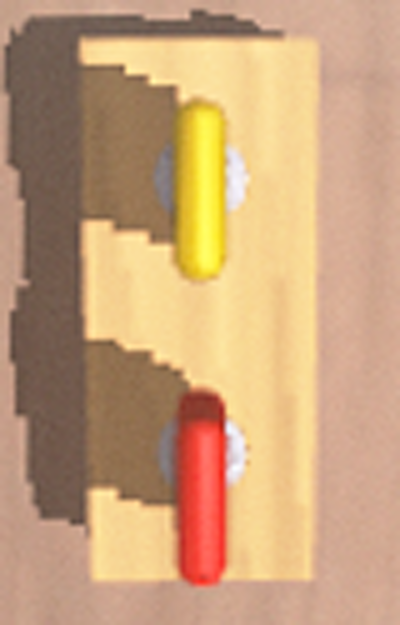

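```bash
python3 -m handwheel '[{"offset":[-0.03,0.7,-0.04],"delta_rot":[0,0,0],"jaw":0.2},{"offset":[-0.03,1.4,-0.04],"delta_rot":[0,0,0],"jaw":0.2},{"offset":[-0.03,2.1,-0.04],"delta_rot":[0,0,0],"jaw":0.2},{"offset":[-0.03,2.8,-0.04],"delta_rot":[0,0,0],"jaw":0.2},{"offset":[-0.03,3.3,-0.04],"delta_rot":[0,0,0],"jaw":0.2},{"offset":[-0.03,3.3,-0.04],"delta_rot":[0,0,0],"jaw":0.2},{"offset":[-0.03,3.3,-0.04],"delta_rot":[0,0,0],"jaw":0.2},{"offset":[-0.03,3.3,-0.04],"delta_rot":[0,0,0],"jaw":0.2}]'
python3 - <<'E'
from h import *
s=get_state(); im=snapshot('wrist'); save('w2.png',im); print(s['tcp_pos'],s['t'])
for d in tip_of('wrist','key_red_head'): print(d['conf'],d['pixel'],atz('wrist',d['pixel'],.063,s))
E
```

```text
t: 3.07
tcp_pos: [0.492, 0.2454, 0.0918]
eef_rot: [[0.046, 0.002, 0.999], [-0.999, 0.001, 0.046], [-0.001, -1.0, 0.002]]
contact_force: [-0.4, 0.2, 0.5]
opening: 0.0533
[0.49199768 0.24539847 0.09178671] 3.0667
0.92 [319.9, 241.3] [0.49134677 0.24379395 0.063     ]
```

View pics/w2.png

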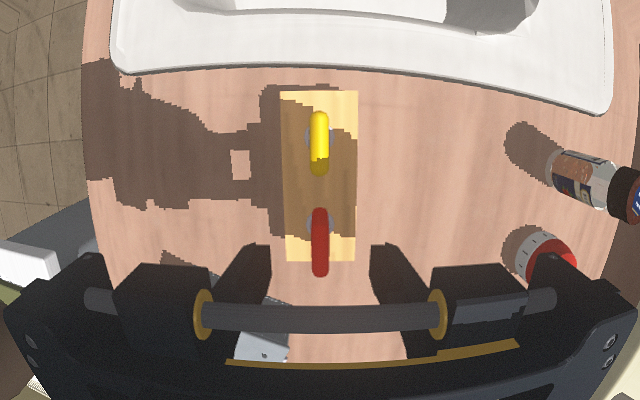

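The red head, at about (320,243), sits centred between the fingers and lines up with the tool.

```bash
python3 -m handwheel '[{"offset":[0.02,0.6,-0.02],"delta_rot":[0,0,0],"jaw":0.2},{"offset":[0.02,1.15,-0.02],"delta_rot":[0,0,0],"jaw":0.2},{"offset":[0.02,1.15,-0.02],"delta_rot":[0,0,0],"jaw":0.2},{"offset":[0.02,1.15,-0.02],"delta_rot":[0,0,0],"jaw":0.2},{"offset":[0.02,1.15,-0.02],"delta_rot":[0,0,0],"jaw":-1},{"offset":[0.02,1.15,-0.02],"delta_rot":[0,0,0],"jaw":-1},{"offset":[0.02,1.15,-0.02],"delta_rot":[0,0,0],"jaw":-1},{"offset":[0.02,1.15,-0.02],"delta_rot":[0,0,0],"jaw":-1},{"offset":[0.02,1.15,-0.02],"delta_rot":[0,0,0],"jaw":-1},{"offset":[0.02,1.15,-0.02],"delta_rot":[0,0,0],"jaw":-1}]'
```

```text
t: 4.0
tcp_pos: [0.4908, 0.2441, 0.045]
eef_rot: [[0.045, 0.0, 0.999], [-0.999, 0.0, 0.045], [-0.0, -1.0, 0.001]]
contact_force: [-0.0, 0.4, -0.1]
opening: 0.0153
```

```bash
python3 -m handwheel '[{"offset":[0,0,0],"delta_rot":[0,0,0],"jaw":-1},{"offset":[0,0,0],"delta_rot":[0,0,0],"jaw":-1},{"offset":[0,0,0],"delta_rot":[0,0,0],"jaw":-1},{"offset":[0,0,0],"delta_rot":[0,0,0],"jaw":-1}]'
```

```text
t: 4.33
tcp_pos: [0.491, 0.2441, 0.045]
eef_rot: [[0.045, 0.001, 0.999], [-0.999, 0.0, 0.045], [-0.0, -1.0, 0.001]]
contact_force: [1.0, -0.6, 4.3]
opening: 0.0114
```

```bash
python3 -m handwheel '[{"offset":[0,0,0],"delta_rot":[0,0,0],"jaw":-1},{"offset":[0,-0.3,0],"delta_rot":[0,0,0],"jaw":-1},{"offset":[0,-0.7,0],"delta_rot":[0,0,0],"jaw":-1},{"offset":[0,-1.2,0],"delta_rot":[0,0,0],"jaw":-1},{"offset":[0,-1.8,0],"delta_rot":[0,0,0],"jaw":-1},{"offset":[0,-2.5,0],"delta_rot":[0,0,0],"jaw":-1},{"offset":[0,-3.2,0],"delta_rot":[0,0,0],"jaw":-1},{"offset":[0,-3.5,0],"delta_rot":[0,0,0],"jaw":-1},{"offset":[0,-3.5,0],"delta_rot":[0,0,0],"jaw":-1},{"offset":[0,-3.5,0],"delta_rot":[0,0,0],"jaw":-1}]'
python3 - <<'E'
from h import *
s=get_state(); save('s3.png',snapshot('scene')[130:330,130:450],2.4); save('w3.png',snapshot('wrist'));print(s['tcp_pos'],s['t'],s['contact_force'],s['torque'])
E
```

```text
t: 5.17
tcp_pos: [0.4901, 0.2439, 0.1852]
eef_rot: [[0.045, -0.0, 0.999], [-0.999, 0.0, 0.045], [-0.0, -1.0, -0.0]]
contact_force: [-0.4, -0.0, -1.1]
opening: 0.0112
[0.49013492 0.24392803 0.18515355] 5.1667 [-0.41830869 -0.01602823 -1.07989727] [-0.08683626  0.11838026  0.02433423]
```

View pics/s3.png

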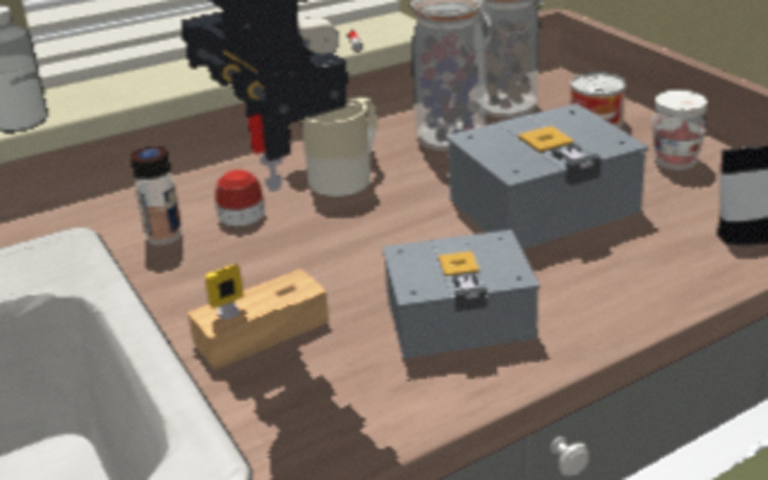

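View pics/w3.png

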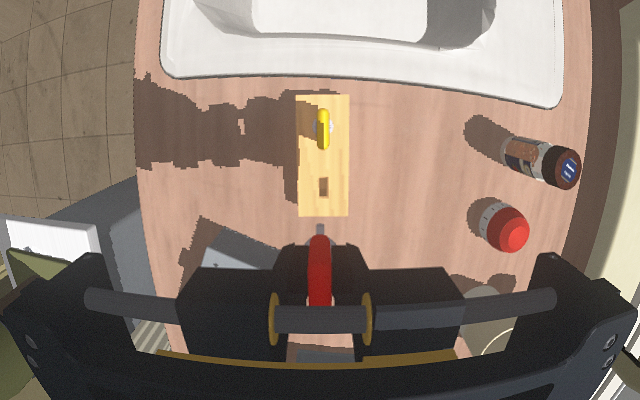

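```bash
python3 -m handwheel '[{"offset":[0.3,-0.2,0],"delta_rot":[0,0.2,0],"jaw":-1},{"offset":[1.0,-0.5,0.1],"delta_rot":[0,0.5,0],"jaw":-1},{"offset":[1.9,-0.5,0.2],"delta_rot":[0,1,0],"jaw":-1},{"offset":[2.9,-0.5,0.3],"delta_rot":[0,1.5,0],"jaw":-1},{"offset":[3.9,-0.5,0.4],"delta_rot":[0,1.5,0],"jaw":-1},{"offset":[4.9,-0.5,0.4],"delta_rot":[0,1.5,0],"jaw":-1},{"offset":[5.9,-0.5,0.4],"delta_rot":[0,1.5,0],"jaw":-1},{"offset":[6.9,-0.5,0.4],"delta_rot":[0,1.5,0],"jaw":-1},{"offset":[7.9,-0.5,0.4],"delta_rot":[0,1.5,0],"jaw":-1},{"offset":[8.9,-0.5,0.4],"delta_rot":[0,1.5,0],"jaw":-1},{"offset":[9.8,-0.5,0.4],"delta_rot":[0,1.5,0],"jaw":-1},{"offset":[10.5,-0.5,0.4],"delta_rot":[0,1.5,0],"jaw":-1}]'
python3 -m handwheel '[{"offset":[0,0,0],"delta_rot":[0,0,0],"jaw":-1},{"offset":[0,0,0],"delta_rot":[0,0,0],"jaw":-1},{"offset":[0,0,0],"delta_rot":[0,0,0],"jaw":-1},{"offset":[0,0,0],"delta_rot":[0,0,0],"jaw":-1},{"offset":[0,0,0],"delta_rot":[0,0,0],"jaw":-1}]'
python3 - <<'E'
from h import *
s=get_state(); im=snapshot('wrist'); save('w4.png',im);print(s['tcp_pos'],s['t'])
save('w4c.png',im[90:290,240:400],3)
for t,z in (('lock_mouth',.089),('key_red',s['tcp_pos'][2]-.041),('key_red_collar',s['tcp_pos'][2]-.011)):
  for d in tip_of('wrist',t): print(t,d['conf'],d['pixel'],atz('wrist',d['pixel'],z,s))
sc=snapshot('scene'); save('s4.png',sc)
def pj(X):
    p=camera_params('scene'); q=np.linalg.inv(p['T'])@np.append(X,1); K=p['camera_matrix']; return K[0,0]*q[0]/-q[2]+K[0,2], K[1,1]*q[1]/q[2]+K[1,2]
for d in (0.019+.017,.019,-.011,-.041): print(d,pj(s['tcp_pos']+np.array([0,0,d])))
for t in ('key_red','key_red_collar','key_red_head'):
  for d in tip_of('scene',t): print(t,d['conf'],d['pixel'])
E
```

```text
t: 6.27
tcp_pos: [0.5236, -0.1798, 0.2042]
eef_rot: [[-0.091, -0.002, 0.996], [-0.996, -0.001, -0.091], [0.002, -1.0, -0.002]]
contact_force: [-0.5, -0.0, -1.2]
opening: 0.0116
t: 6.68
tcp_pos: [0.5255, -0.1731, 0.2045]
eef_rot: [[-0.083, -0.001, 0.997], [-0.997, 0.001, -0.083], [-0.001, -1.0, -0.001]]
contact_force: [0.3, -0.2, -0.8]
opening: 0.0117
[ 0.52550005 -0.17313665  0.2045051 ] 6.6833
lock_mouth 0.55 [320.7, 112.2] [ 0.53157561 -0.09835489  0.089     ]
key_red 0.65 [318.5, 230.7] [ 0.52381301 -0.17261606  0.1635051 ]
key_red_collar 0.78 [316.9, 249.5] [ 0.52316074 -0.17157445  0.1935051 ]
0.036000000000000004 (np.float64(380.3314311232251), np.float64(128.12436467338534))
0.019 (np.float64(380.04889346391417), np.float64(134.29596933075553))
-0.011 (np.float64(379.559916157637), np.float64(144.97693351842582))
-0.041 (np.float64(379.08283451150777), np.float64(155.3980551359055))
key_red 0.4 [384.5, 156.5]
key_red_collar 0.41 [375.3, 144.1]
key_red_head 0.47 [379.6, 133.0]
key_red_head 0.2 [231.3, 218.0]
```

View pics/w4.png

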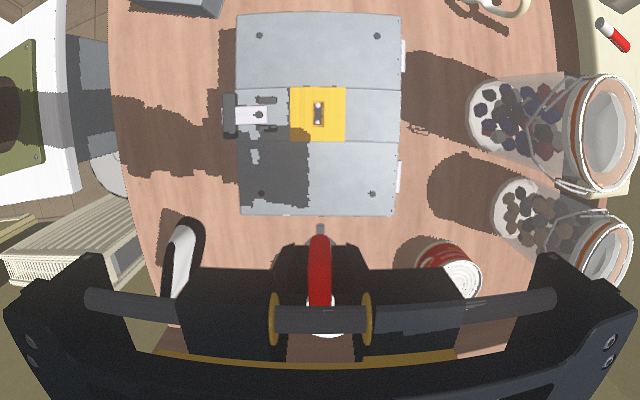

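View pics/s4.png

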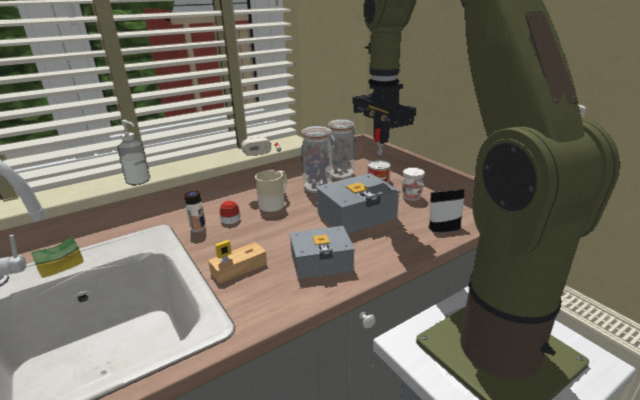

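View pics/w4c.png

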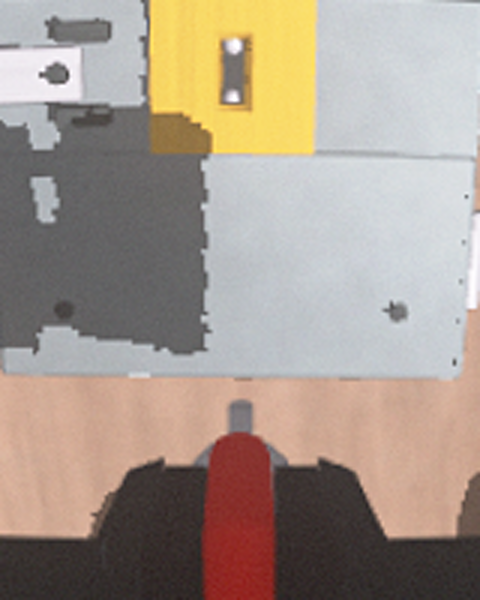

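```bash
cat >> h.py <<'E'
def plate(im,s,ybox=(60,180)):
    hs=cv2.cvtColor(im,cv2.COLOR_RGB2HSV); m=cv2.inRange(hs,(18,120,60),(32,255,255)); m[:ybox[0]]=0;m[ybox[1]:]=0;m[:,:270]=0;m[:,370:]=0
    c=max(cv2.findContours(m,cv2.RETR_EXTERNAL,cv2.CHAIN_APPROX_NONE)[0],key=cv2.contourArea).reshape(-1,2)
    W=np.array([atz('wrist',q,.089,s)[:2] for q in c.astype(float)])
    r=cv2.minAreaRect((W*1000).astype(np.float32)); return c,r,m
E
python3 - <<'E'
from h import *
s=get_state(); im=snapshot('wrist')
c,r,m=plate(im,s); print(r, cv2.boundingRect(c))
g=im[95:135,300:340].mean(2); print('keyway', )
hs=cv2.cvtColor(im,cv2.COLOR_RGB2HSV)
sub=(m[98:132,305:333]==0).astype(np.uint8); n,l,st,ce=cv2.connectedComponentsWithStats(sub); print(st,ce+[305,98])
i=1+np.argmax(st[1:,4]); p=ce[i]+[305,98]; print(p,atz('wrist',p,.089,s))
for z in (.1605,.1635,.1665): print('tip',atz('wrist',(320,228),z,s)-s['tcp_pos'])
tz=np.array(s['eef_rot'])[:,2]; print('yaw',np.degrees(np.arctan2(tz[1],tz[0])))
E
```

```text
((528.3818359375, -99.11666870117188), (45.047183990478516, 45.6947021484375), 84.6646957397461) (289, 85, 56, 54)
keyway
[[  0   0  28  34 781]
 [  8   3   9  22 167]
 [ 17  18   1   1   1]
 [  1  33   3   1   3]] [[318.88476312 115.08578745]
 [316.88622754 111.45508982]
 [322.         116.        ]
 [307.         131.        ]]
[316.88622754 111.45508982] [ 0.52885066 -0.09919686  0.089     ]
tip [-0.00062943  0.00098599 -0.04423336]
tip [-0.00052519  0.0021959  -0.04123336]
tip [-0.00042095  0.00340581 -0.03823336]
yaw -4.891923330363707
```

```bash
python3 -m handwheel '[{"offset":[-0.5,0,-0.02],"delta_rot":[0,0,0],"jaw":-1},{"offset":[-1.1,0,-0.05],"delta_rot":[0,0,0],"jaw":-1},{"offset":[-1.6,0.3,-0.07],"delta_rot":[0,0,0],"jaw":-1},{"offset":[-1.82,0.7,-0.07],"delta_rot":[0,0,0],"jaw":-1},{"offset":[-1.82,1.1,-0.07],"delta_rot":[0,0,0],"jaw":-1},{"offset":[-1.82,1.1,-0.07],"delta_rot":[0,0,0],"jaw":-1},{"offset":[-1.82,1.1,-0.07],"delta_rot":[0,0,0],"jaw":-1},{"offset":[-1.82,1.1,-0.07],"delta_rot":[0,0,0],"jaw":-1},{"offset":[-1.82,1.1,-0.07],"delta_rot":[0,0,0],"jaw":-1},{"offset":[-1.82,1.1,-0.07],"delta_rot":[0,0,0],"jaw":-1}]'
python3 - <<'E'
from h import *
s=get_state(); im=snapshot('wrist'); save('w5c.png',im[120:320,220:420],3);print(s['tcp_pos'],s['t'])
save('s5c.png',snapshot('scene')[100:240,300:420],4)
save('t5c.png',snapshot('top')[150:260,290:420],4)
E
```

```text
t: 7.97
tcp_pos: [0.5295, -0.1028, 0.1616]
eef_rot: [[-0.087, 0.002, 0.996], [-0.996, -0.0, -0.087], [0.0, -1.0, 0.002]]
contact_force: [-0.7, 0.3, -0.7]
opening: 0.0117
[ 0.5295387  -0.1028043   0.16156378] 7.9667
```

View pics/w5c.png

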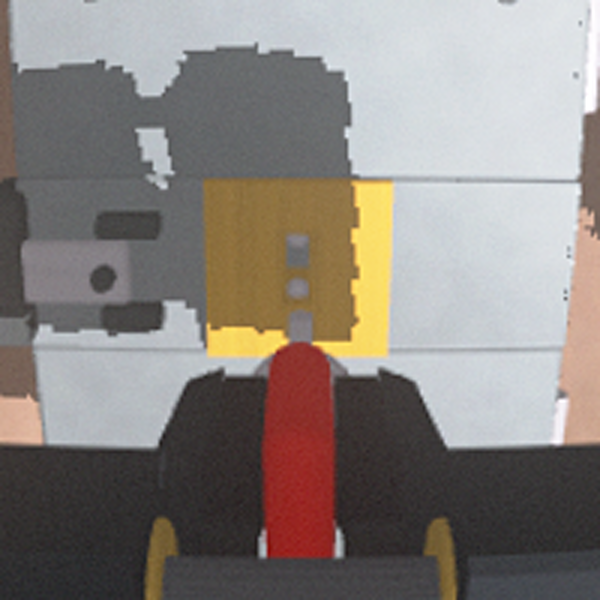

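View pics/s5c.png

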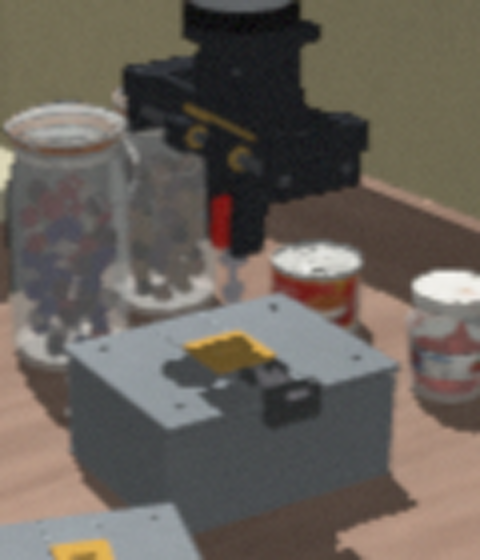

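```bash
python3 - <<'E'
from h import *
s=get_state(); im=snapshot('wrist')
R=np.array(s['eef_rot'])
for row in (222.5,223.5,224.5):
  for z in (-.028,-.035,-.038,-.042):
    q=atz('wrist',(320,row),s['tcp_pos'][2]+z,s)-s['tcp_pos']; print(row,z,np.round(R.T@q*1000,1))
c,r,m=plate(im,s,(170,245)); print(r,cv2.boundingRect(c))
print('collar left/right at row 240?')
for px in ((318.5,205),(319.3,205),(320,205)): print(atz('wrist',px,.089,s))
col=im[195:232,300:340].astype(int)
print(col[:, :, 0][[4,8,12,16,20,28,30,32,34]])
print(s['tcp_pos'],s['t'])
E
```

```text
222.5 -0.028 [-11.1  28.   -0.7]
222.5 -0.035 [-8.4 35.  -0.7]
222.5 -0.038 [-7.2 38.  -0.7]
222.5 -0.042 [-5.7 42.  -0.7]
223.5 -0.028 [-10.4  28.   -0.7]
223.5 -0.035 [-7.7 35.  -0.7]
223.5 -0.038 [-6.5 38.  -0.7]
223.5 -0.042 [-5.  42.  -0.7]
224.5 -0.028 [-9.8 28.  -0.7]
224.5 -0.035 [-7.  35.  -0.7]
224.5 -0.038 [-5.9 38.  -0.7]
224.5 -0.042 [-4.3 42.  -0.7]
((528.0540771484375, -98.97883605957031), (45.755680084228516, 45.668243408203125), 84.8619155883789) (289, 181, 62, 59)
collar left/right at row 240?
[ 0.52819814 -0.09438815  0.089     ]
[ 0.52878634 -0.09443966  0.089     ]
[ 0.52930102 -0.09448474  0.089     ]
[[138 139 143 141 139 138 144 139 147 144 143 142 137 137 137 128 117 129
  136 137 137 137 133 126 142 141 139 139 145 146 143 145 146 148 146 146
  146 142 219 254]
 [141 140 140 142 135 138 145 143 143 145 141 146 139 139 141 122 109 103
  106 111 113 105 107 111 136 138 136 141 145 151 144 150 143 145 145 144
  149 141 219 255]
 [137 139 139 138 137 140 143 144 143 139 143 143 142 137 135 128 106 102
  105 109 105 108 107 109 138 135 138 143 146 149 143 145 147
[... 379 characters left out ...]
 141 139 138 145 146 145 144 144 146 139 139 137 141 140 139
  131 130 131 134 140 135 144 143 142 143 141 145 145 143 146 146 146 145
  144 141 147 197]
 [141 138 140 136 140 141 141 143 145 144 146 144 144 147 143 136 127 119
  123 124 119 122 118 121 136 138 139 142 146 146 147 145 141 145 142 148
  146 147 139 191]
 [139 141 139 138 138 139 141 142 145 142 145 142 143 141 143 139 129 131
  129 130 134 132 127 130 138 142 147 142 142 150 146 143 144 143 145 145
  146 143 138 193]
 [134 126 241 251 250 248 253 255 195 140 138 141 145 142 141 139 131 132
  133 130 134 130 131 128 132 141 143 144 145 146 144 149 144 144 145 145
  140 233 254 250]]
[ 0.52925726 -0.102413    0.16119566] 8.1167
```

View pics/t5c.png

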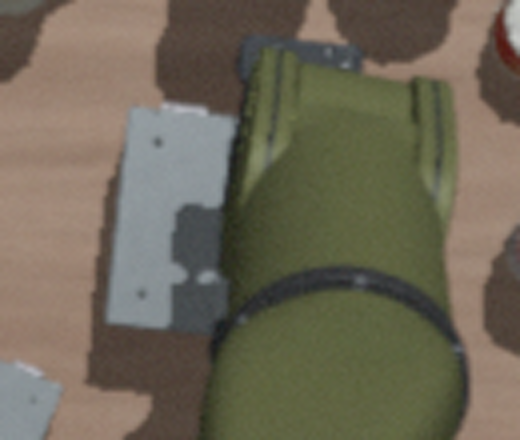

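```bash
cat >> h.py <<'E'
def wproj(P): # tool points -> wrist pixel
    p=camera_params('wrist'); K=p['camera_matrix']; q=np.linalg.inv(p['T_tool_cam'])@np.append(P,1)
    d=np.array([q[0],-q[1],-q[2]]); th=np.arctan2(np.hypot(d[0],d[1]),d[2]); ph=np.arctan2(d[1],d[0])
    return np.array([K[0,0]*th*np.cos(ph)+K[0,2],K[1,1]*th*np.sin(ph)+K[1,2]])
E
python3 - <<'E'
from h import *
s=get_state(); im=snapshot('wrist'); print(s['tcp_pos'])
outs=[]
for c in (-.002,0,.002):
    o=cv2.resize(im[170:320,280:360],None,fx=3.3,fy=3.3,interpolation=3)
    def L(P,col): 
        q=np.array([(wproj(x)-[280,170]+.5)*3.3 for x in P]).astype(int); cv2.polylines(o,[q.reshape(-1,1,2)],True,col,1)
    t=np.linspace(0,6.28,60); off=.042-.042
    L([(c+.010*np.cos(a),.012,-.0005+.010*np.sin(a)) for a in t],(0,255,0))
    L([(c+.010*np.cos(a),.006,-.0005+.010*np.sin(a)) for a in t],(0,200,100))
    L([(c+x,-.036,-.0005+z) for x,z in((-.017,-.005),(.017,-.005),(.017,.005),(-.017,.005))],(255,255,255))
    L([(c+x,-.000,-.0005+z) for x,z in((-.017,-.005),(.017,-.005),(.017,.005),(-.017,.005))],(160,160,255))
    L([(c+x,.028,-.0005+z) for x,z in((-.008,-.0025),(.008,-.0025),(.008,.0025),(-.008,.0025))],(0,255,255))
    L([(c+x,.042,-.0005+z) for x,z in((-.008,-.0025),(.008,-.0025),(.008,.0025),(-.008,.0025))],(0,0,255))
    outs.append(o)
save('ov.png',np.hstack(outs))
E
```

```text
[ 0.52917253 -0.10232457  0.16105956]
```

View pics/ov.png

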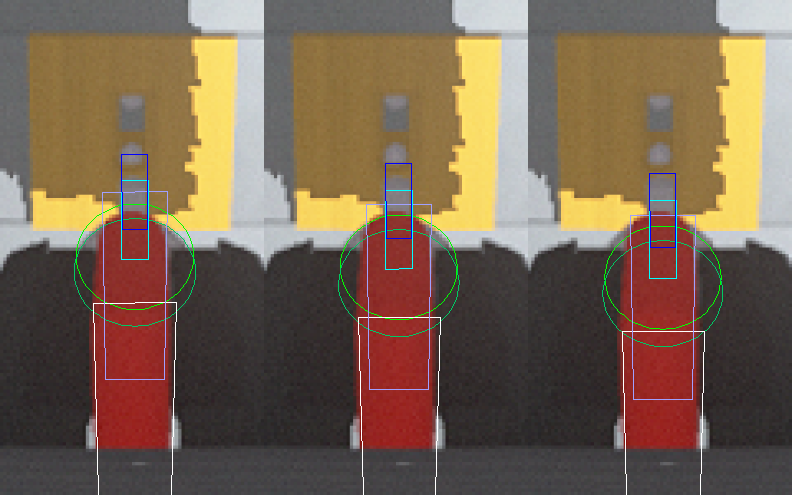

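```bash
python3 -m handwheel '[{"offset":[-0.09,0.2,-0.005],"delta_rot":[0,0.05,0],"jaw":-1},{"offset":[-0.09,0.4,-0.005],"delta_rot":[0,0.05,0],"jaw":-1},{"offset":[-0.09,0.6,-0.005],"delta_rot":[0,0.05,0],"jaw":-1},{"offset":[-0.09,0.6,-0.005],"delta_rot":[0,0.05,0],"jaw":-1},{"offset":[-0.09,0.6,-0.005],"delta_rot":[0,0.05,0],"jaw":-1},{"offset":[-0.09,0.6,-0.005],"delta_rot":[0,0.05,0],"jaw":-1},{"offset":[-0.09,0.6,-0.005],"delta_rot":[0,0.05,0],"jaw":-1},{"offset":[-0.09,0.6,-0.005],"delta_rot":[0,0.05,0],"jaw":-1}]'
python3 - <<'E'
from h import *
s=get_state(); im=snapshot('wrist'); save('w6c.png',im[180:280,270:370],6);print(s['tcp_pos'],s['t'])
save('s6c.png',snapshot('scene')[130:230,310:410],6)
E
```

```text
t: 8.88
tcp_pos: [0.5293, -0.0986, 0.1369]
eef_rot: [[-0.09, 0.001, 0.996], [-0.996, -0.0, -0.09], [-0.0, -1.0, 0.001]]
contact_force: [-0.6, -0.1, 0.0]
opening: 0.0117
[ 0.52934025 -0.0986096   0.13694112] 8.8833
```

View pics/w6c.png

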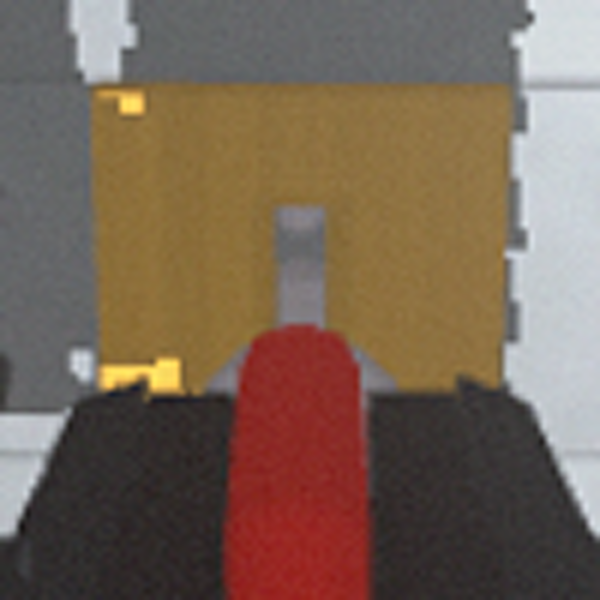

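View pics/s6c.png

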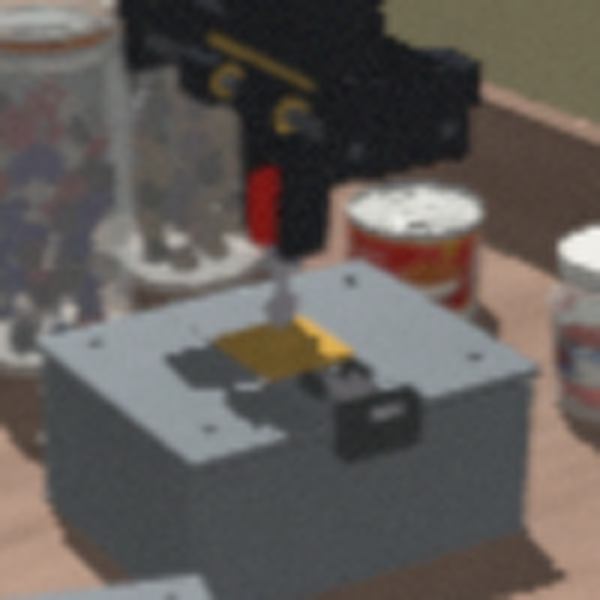

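```bash
python3 -m handwheel '[{"offset":[0,0.1,0],"delta_rot":[0,0,0],"jaw":-1},{"offset":[0,0.2,0],"delta_rot":[0,0,0],"jaw":-1},{"offset":[0,0.2,0],"delta_rot":[0,0,0],"jaw":-1},{"offset":[0,0.2,0],"delta_rot":[0,0,0],"jaw":-1}]'
python3 -m handwheel '[{"offset":[0,0.05,0],"delta_rot":[0,0,0],"jaw":-1},{"offset":[0,0.05,0],"delta_rot":[0,0,0],"jaw":-1},{"offset":[0,0.05,0],"delta_rot":[0,0,0],"jaw":-1}]'
python3 - <<'E'
from h import *
s=get_state(); im=snapshot('wrist'); save('w7c.png',im[180:280,270:370],6);print(s['tcp_pos'],s['t'],s['contact_force'],s['torque'])
save('s7c.png',snapshot('scene')[130:230,310:410],6)
E
```

```text
t: 9.32
tcp_pos: [0.5288, -0.0985, 0.1283]
eef_rot: [[-0.09, -0.001, 0.996], [-0.996, 0.0, -0.09], [-0.0, -1.0, -0.001]]
contact_force: [0.5, -0.3, -0.6]
opening: 0.0111
t: 9.57
tcp_pos: [0.5291, -0.0985, 0.1266]
eef_rot: [[-0.09, -0.0, 0.996], [-0.996, 0.0, -0.09], [-0.0, -1.0, -0.0]]
contact_force: [0.8, 0.3, 0.0]
opening: 0.0112
[ 0.5290761  -0.09854307  0.1266024 ] 9.5667 [0.82932951 0.34195245 0.045764  ] [-0.05707459  0.04437942 -0.02104007]
```

View pics/w7c.png

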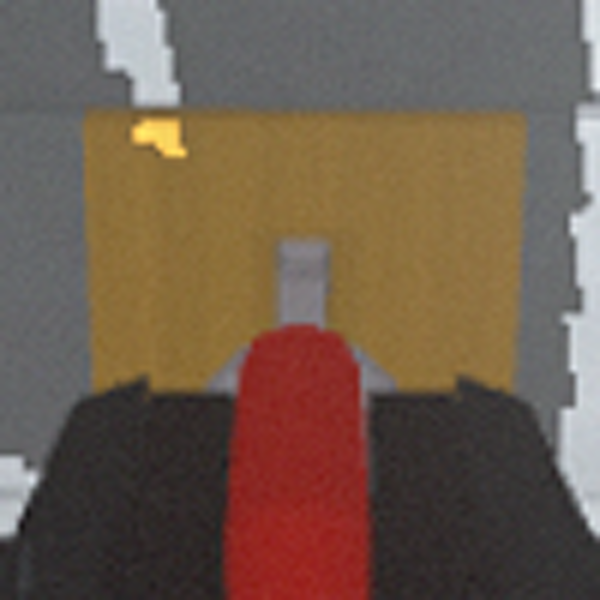

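View pics/s7c.png

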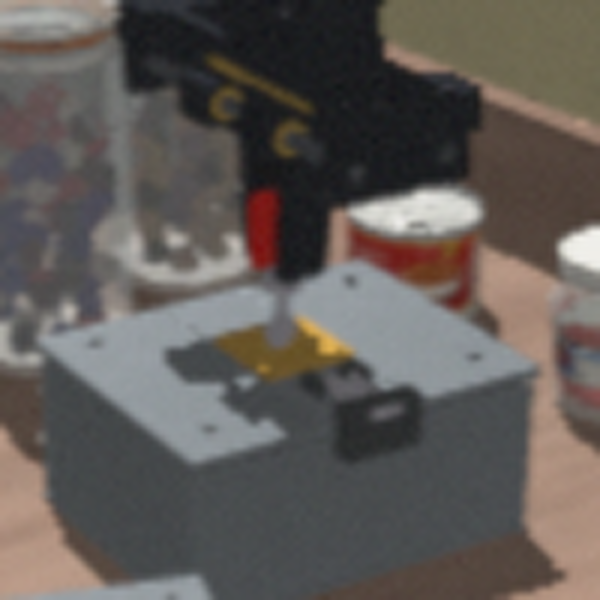

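```bash
python3 -m handwheel '[{"offset":[0,0.07,0],"delta_rot":[0,0,0],"jaw":-1},{"offset":[0,0.07,0],"delta_rot":[0,0,0],"jaw":-1},{"offset":[0,0.07,0],"delta_rot":[0,0,0],"jaw":-1}]'
python3 -m handwheel '[{"offset":[0,0.07,0],"delta_rot":[0,0,0],"jaw":-1},{"offset":[0,0.07,0],"delta_rot":[0,0,0],"jaw":-1},{"offset":[0,0.07,0],"delta_rot":[0,0,0],"jaw":-1}]'
```

```text
t: 9.92
tcp_pos: [0.529, -0.0986, 0.1237]
eef_rot: [[-0.09, -0.0, 0.996], [-0.996, 0.0, -0.09], [0.0, -1.0, -0.0]]
contact_force: [0.3, -0.1, -0.7]
opening: 0.0112
t: 10.17
tcp_pos: [0.529, -0.0987, 0.1209]
eef_rot: [[-0.09, -0.0, 0.996], [-0.996, -0.0, -0.09], [0.0, -1.0, -0.0]]
contact_force: [-0.1, -0.5, -1.2]
opening: 0.0116
```

```bash
python3 -m handwheel '[{"offset":[0,0.07,0],"delta_rot":[0,0,0],"jaw":-1},{"offset":[0,0.07,0],"delta_rot":[0,0,0],"jaw":-1},{"offset":[0,0.07,0],"delta_rot":[0,0,0],"jaw":-1}]'
python3 -m handwheel '[{"offset":[0,0.05,0],"delta_rot":[0,0,0],"jaw":-1},{"offset":[0,0.05,0],"delta_rot":[0,0,0],"jaw":-1},{"offset":[0,0.05,0],"delta_rot":[0,0,0],"jaw":-1}]'
python3 - <<'E'
from h import *
s=get_state(); im=snapshot('wrist'); save('w8c.png',im[180:280,270:370],6);print(s['tcp_pos'],s['t'],s['contact_force'],s['torque'])
save('s8c.png',snapshot('scene')[130:230,310:410],6)
E
```

```text
t: 10.42
tcp_pos: [0.5296, -0.0989, 0.1184]
eef_rot: [[-0.09, 0.001, 0.996], [-0.996, -0.0, -0.09], [0.0, -1.0, 0.001]]
contact_force: [0.5, -2.1, 1.3]
opening: 0.0117
t: 10.67
tcp_pos: [0.5303, -0.0987, 0.1173]
eef_rot: [[-0.09, 0.003, 0.996], [-0.996, -0.0, -0.09], [0.0, -1.0, 0.003]]
contact_force: [0.5, -0.6, 6.3]
opening: 0.0116
[ 0.5303395  -0.09873432  0.11725993] 10.6667 [ 0.48740223 -0.6242089   6.27421999] [-0.32993059 -0.03875609 -0.00297256]
```

View pics/w8c.png

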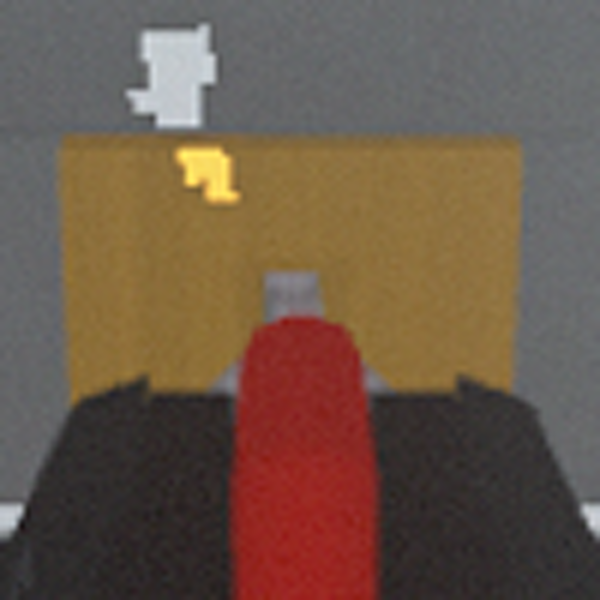

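View pics/s8c.png

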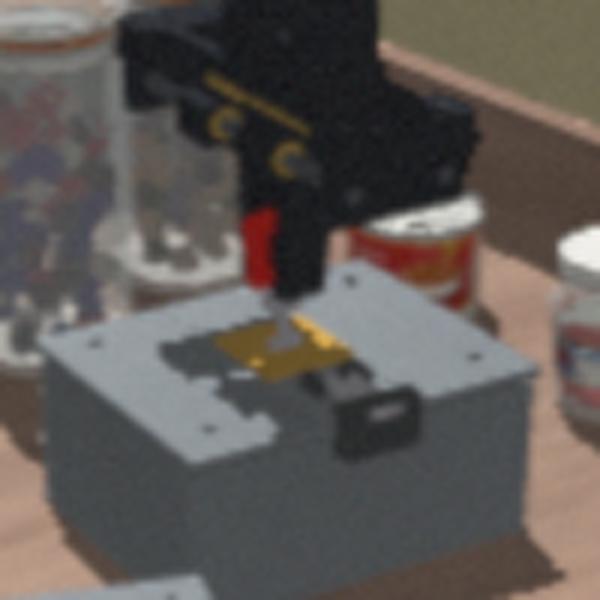

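```bash
python3 - <<'E'
import cv2,numpy as np
o=[]
for n in ('s6c','s7c','s8c'):
    a=cv2.imread(f'pics/{n}.png')[150:400,200:370]; o.append(cv2.resize(a,None,fx=1.55,fy=2.3,interpolation=2))
cv2.imwrite('pics/cmp.png',np.hstack(o))
E
```

```text
(no output)
```

View pics/cmp.png

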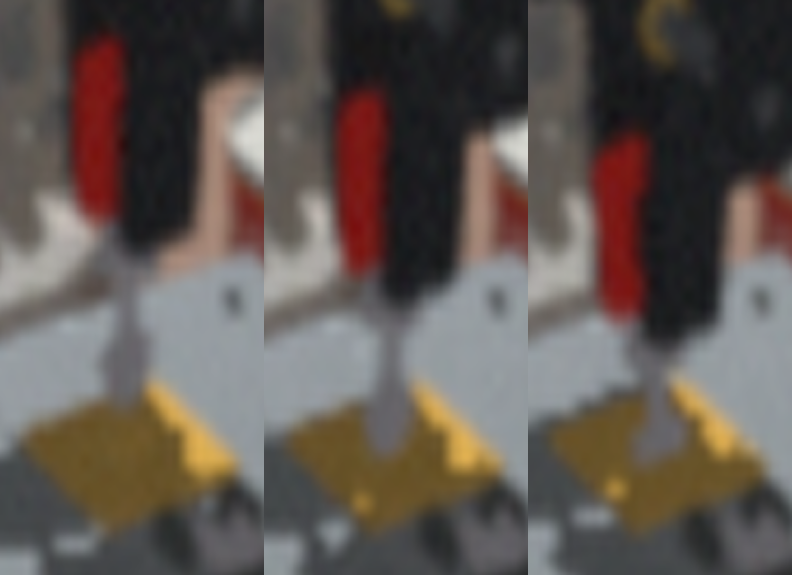

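The bit is about 10 mm into the keyway and has met a pin, with 6 N on it. I'll push while wiggling.

```bash
python3 -m handwheel '[{"offset":[0,0.03,0],"delta_rot":[0,0.6,0],"jaw":-1},{"offset":[0,0.05,0],"delta_rot":[0,0.6,0],"jaw":-1},{"offset":[0,0.07,0],"delta_rot":[0,-0.6,0],"jaw":-1},{"offset":[0,0.09,0],"delta_rot":[0,-0.6,0],"jaw":-1},{"offset":[0,0.1,0],"delta_rot":[0,0.6,0],"jaw":-1},{"offset":[0,0.1,0],"delta_rot":[0,0.6,0],"jaw":-1},{"offset":[0,0.1,0],"delta_rot":[0,-0.6,0],"jaw":-1},{"offset":[0,0.1,0],"delta_rot":[0,-0.6,0],"jaw":-1},{"offset":[0,0.1,0],"delta_rot":[0,0,0],"jaw":-1},{"offset":[0,0.1,0],"delta_rot":[0,0,0],"jaw":-1}]'
python3 - <<'E'
from h import *
s=get_state();print(s['tcp_pos'],s['t'],s['contact_force'],s['torque'])
E
```

```text
t: 11.6
tcp_pos: [0.5294, -0.0988, 0.1125]
eef_rot: [[-0.094, 0.001, 0.996], [-0.996, -0.0, -0.094], [0.0, -1.0, 0.001]]
contact_force: [0.4, -1.7, 3.0]
opening: 0.0113
[ 0.5294444  -0.09875112  0.11245528] 11.6 [ 0.36839359 -1.65310382  2.98364308] [-0.38908081 -0.02159448 -0.04760051]
```

```bash
python3 -m handwheel '[{"offset":[0,0.03,0],"delta_rot":[0,0.6,0],"jaw":-1},{"offset":[0,0.05,0],"delta_rot":[0,0.6,0],"jaw":-1},{"offset":[0,0.07,0],"delta_rot":[0,-0.6,0],"jaw":-1},{"offset":[0,0.09,0],"delta_rot":[0,-0.6,0],"jaw":-1},{"offset":[0,0.12,0],"delta_rot":[0,0.6,0],"jaw":-1},{"offset":[0,0.12,0],"delta_rot":[0,0.6,0],"jaw":-1},{"offset":[0,0.12,0],"delta_rot":[0,-0.6,0],"jaw":-1},{"offset":[0,0.12,0],"delta_rot":[0,-0.6,0],"jaw":-1},{"offset":[0,0.12,0],"delta_rot":[0,0,0],"jaw":-1},{"offset":[0,0.12,0],"delta_rot":[0,0,0],"jaw":-1}]'
python3 -m handwheel '[{"offset":[0,0.03,0],"delta_rot":[0,0.6,0],"jaw":-1},{"offset":[0,0.05,0],"delta_rot":[0,0.6,0],"jaw":-1},{"offset":[0,0.07,0],"delta_rot":[0,-0.6,0],"jaw":-1},{"offset":[0,0.09,0],"delta_rot":[0,-0.6,0],"jaw":-1},{"offset":[0,0.1,0],"delta_rot":[0,0.6,0],"jaw":-1},{"offset":[0,0.1,0],"delta_rot":[0,0.6,0],"jaw":-1},{"offset":[0,0.1,0],"delta_rot":[0,-0.6,0],"jaw":-1},{"offset":[0,0.1,0],"delta_rot":[0,-0.6,0],"jaw":-1},{"offset":[0,0.1,0],"delta_rot":[0,0,0],"jaw":-1},{"offset":[0,0.1,0],"delta_rot":[0,0,0],"jaw":-1}]'
python3 - <<'E'
from h import *
s=get_state();print(s['tcp_pos'],s['t'],s['contact_force'],s['torque'])
im=snapshot('wrist'); save('w9c.png',im[180:280,270:370],6)
save('s9c.png',snapshot('scene')[130:230,310:410],6)
E
```

```text
t: 12.43
tcp_pos: [0.5292, -0.099, 0.1073]
eef_rot: [[-0.093, 0.0, 0.996], [-0.996, -0.0, -0.093], [0.0, -1.0, 0.0]]
contact_force: [1.2, -2.5, 1.2]
opening: 0.0117
t: 13.27
tcp_pos: [0.5286, -0.0983, 0.103]
eef_rot: [[-0.093, -0.001, 0.996], [-0.996, 0.001, -0.093], [-0.0, -1.0, -0.001]]
contact_force: [0.4, 0.0, -3.1]
opening: 0.0115
[ 0.5285725  -0.09827593  0.10304886] 13.2667 [ 0.37022658  0.03868234 -3.06102613] [-0.25355822 -0.00245573  0.00638798]
```

View pics/s9c.png

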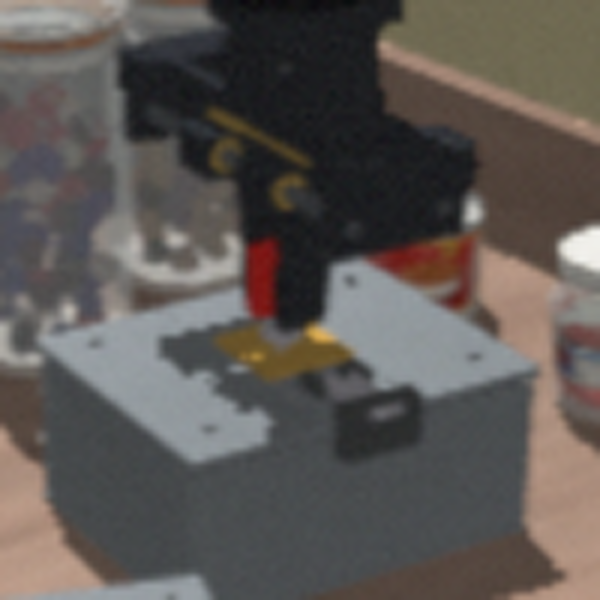

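View pics/w9c.png

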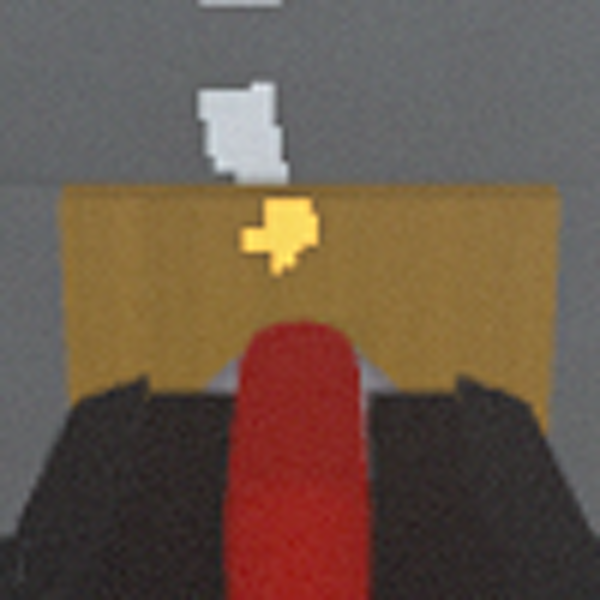

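The key is nearly in, with the collar a few mm above the plate, so I'll keep going down to seat it.

```bash
python3 -m handwheel '[{"offset":[0,0.04,0],"delta_rot":[0,0.3,0],"jaw":-1},{"offset":[0,0.07,0],"delta_rot":[0,-0.3,0],"jaw":-1},{"offset":[0,0.1,0],"delta_rot":[0,0,0],"jaw":-1},{"offset":[0,0.1,0],"delta_rot":[0,0,0],"jaw":-1},{"offset":[0,0.1,0],"delta_rot":[0,0,0],"jaw":-1}]'
python3 -m handwheel '[{"offset":[0,0.03,0],"delta_rot":[0,0,0],"jaw":-1},{"offset":[0,0.05,0],"delta_rot":[0,0,0],"jaw":-1},{"offset":[0,0.05,0],"delta_rot":[0,0,0],"jaw":-1},{"offset":[0,0.05,0],"delta_rot":[0,0,0],"jaw":-1}]'
```

```text
t: 13.78
tcp_pos: [0.529, -0.0984, 0.0994]
eef_rot: [[-0.091, -0.0, 0.996], [-0.996, 0.0, -0.091], [-0.0, -1.0, -0.0]]
contact_force: [-0.2, -0.4, -0.6]
opening: 0.0113
t: 14.12
tcp_pos: [0.5293, -0.0986, 0.0981]
eef_rot: [[-0.09, 0.001, 0.996], [-0.996, 0.0, -0.09], [-0.0, -1.0, 0.001]]
contact_force: [-1.1, 0.3, 4.5]
opening: 0.0115
```

```bash
python3 -m handwheel '[{"offset":[0,0.03,0],"delta_rot":[0,0.3,0],"jaw":-1},{"offset":[0,0.03,0],"delta_rot":[0,-0.3,0],"jaw":-1},{"offset":[0,0.03,0],"delta_rot":[0,0,0],"jaw":-1},{"offset":[0,0.03,0],"delta_rot":[0,0,0],"jaw":-1}]'
python3 - <<'E'
from h import *
s=get_state();print(s['tcp_pos'],s['t'],s['contact_force'],s['torque'],s['qpos'])
im=snapshot('wrist'); save('w10c.png',im[180:280,270:370],5)
save('s10c.png',snapshot('scene')[140:210,330:390],8)
E
```

```text
t: 14.45
tcp_pos: [0.5295, -0.0989, 0.0978]
eef_rot: [[-0.092, 0.001, 0.996], [-0.996, -0.0, -0.092], [0.0, -1.0, 0.002]]
contact_force: [-2.5, -0.5, 13.2]
opening: 0.0117
[ 0.52947072 -0.09889197  0.09780758] 14.45 [-2.48542667 -0.45552719 13.21329253] [-0.14012953  0.5723587   0.10459576] [ 0.07297474  0.7963774   0.04345362  1.94888383 -0.07997284  0.39642527
  0.08548851]
```

View pics/s10c.png

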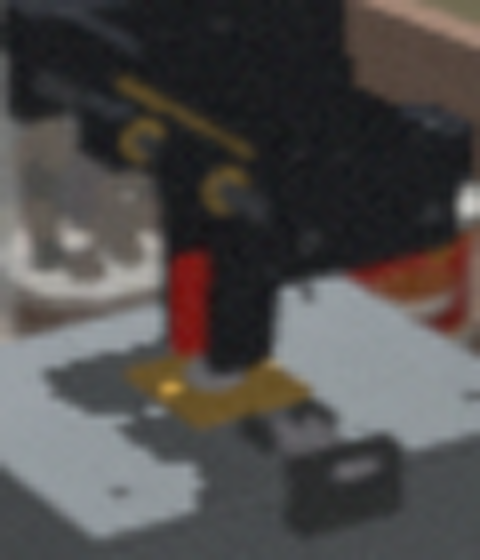

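```bash
python3 - <<'E'
from h import *
for p in ((353,140),(395,128)): print(atz('top',p,0))
for p in ((363,112),(363,130),(410,103)): print(atz('top',p,.2))
E
```

```text
[ 0.72614382 -0.10125157  0.        ]
[ 0.76288119 -0.22001405  0.        ]
[ 0.75116157 -0.10965959  0.2       ]
[ 0.7068559 -0.1100218  0.2      ]
[ 0.77533767 -0.22290892  0.2       ]
```

```bash
python3 -m handwheel '[{"offset":[0,0,0],"delta_rot":[0,0.5,0],"jaw":-1},{"offset":[0,0,0],"delta_rot":[0,1.2,0],"jaw":-1},{"offset":[0,0,0],"delta_rot":[0,2,0],"jaw":-1},{"offset":[0,0,0],"delta_rot":[0,2.8,0],"jaw":-1},{"offset":[0,0,0],"delta_rot":[0,3.6,0],"jaw":-1},{"offset":[0,0,0],"delta_rot":[0,4.4,0],"jaw":-1},{"offset":[0,0,0],"delta_rot":[0,5.2,0],"jaw":-1},{"offset":[0,0,0],"delta_rot":[0,6,0],"jaw":-1},{"offset":[0,0,0],"delta_rot":[0,6,0],"jaw":-1},{"offset":[0,0,0],"delta_rot":[0,6,0],"jaw":-1}]'
python3 - <<'E'
from h import *
s=get_state();print(s['tcp_pos'],s['t'],s['contact_force'],s['torque'])
save('w11.png',snapshot('wrist')[150:300,200:440],3.3)
E
```

```text
t: 15.38
tcp_pos: [0.5294, -0.099, 0.0978]
eef_rot: [[-0.577, 0.001, 0.817], [-0.817, -0.001, -0.577], [-0.0, -1.0, 0.001]]
contact_force: [-2.9, -0.8, 14.7]
opening: 0.0115
[ 0.52939936 -0.09900344  0.09777351] 15.3833 [-2.86853349 -0.78723703 14.67769887] [-0.19199231  0.67934298  0.02550966]
```

View pics/w11.png

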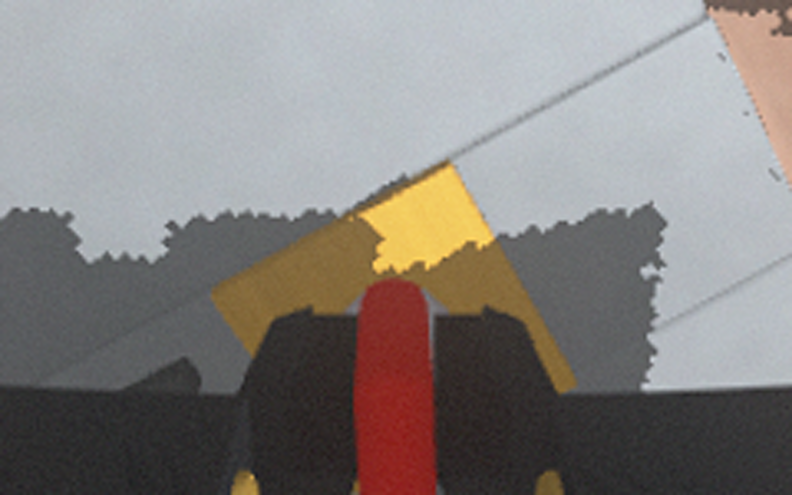

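The key turns along with the gripper at low torque, and the head is still square in the jaws.

```bash
python3 -m handwheel '[{"offset":[0,0,0],"delta_rot":[0,0.5,0],"jaw":-1},{"offset":[0,0,0],"delta_rot":[0,1.2,0],"jaw":-1},{"offset":[0,0,0],"delta_rot":[0,2,0],"jaw":-1},{"offset":[0,0,0],"delta_rot":[0,2.8,0],"jaw":-1},{"offset":[0,0,0],"delta_rot":[0,3.6,0],"jaw":-1},{"offset":[0,0,0],"delta_rot":[0,4.4,0],"jaw":-1},{"offset":[0,0,0],"delta_rot":[0,5.2,0],"jaw":-1},{"offset":[0,0,0],"delta_rot":[0,6,0],"jaw":-1},{"offset":[0,0,0],"delta_rot":[0,6,0],"jaw":-1},{"offset":[0,0,0],"delta_rot":[0,6,0],"jaw":-1}]'
python3 -m handwheel '[{"offset":[0,0,0],"delta_rot":[0,0.5,0],"jaw":-1},{"offset":[0,0,0],"delta_rot":[0,1.2,0],"jaw":-1},{"offset":[0,0,0],"delta_rot":[0,2,0],"jaw":-1},{"offset":[0,0,0],"delta_rot":[0,2.8,0],"jaw":-1},{"offset":[0,0,0],"delta_rot":[0,3.6,0],"jaw":-1},{"offset":[0,0,0],"delta_rot":[0,4.4,0],"jaw":-1},{"offset":[0,0,0],"delta_rot":[0,5.2,0],"jaw":-1},{"offset":[0,0,0],"delta_rot":[0,6,0],"jaw":-1},{"offset":[0,0,0],"delta_rot":[0,6,0],"jaw":-1},{"offset":[0,0,0],"delta_rot":[0,6,0],"jaw":-1}]'
python3 - <<'E'
from h import *
s=get_state();print(s['tcp_pos'],s['t'],s['contact_force'],s['torque'])
im=snapshot('wrist');save('w12.png',im)
save('s12.png',snapshot('scene')[120:230,290:420],6)
E
```

```text
t: 16.27
tcp_pos: [0.5292, -0.0988, 0.0978]
eef_rot: [[-0.908, 0.001, 0.419], [-0.419, -0.0, -0.908], [-0.001, -1.0, 0.001]]
contact_force: [-2.2, 0.9, 13.6]
opening: 0.0115
t: 17.1
tcp_pos: [0.529, -0.0987, 0.0978]
eef_rot: [[-0.996, 0.001, -0.091], [0.091, 0.0, -0.996], [-0.001, -1.0, -0.0]]
contact_force: [-2.6, 0.6, 14.5]
opening: 0.0119
[ 0.52902424 -0.09873963  0.09776949] 17.1 [-2.60113735  0.57203606 14.54608231] [0.02797761 0.87230496 0.11140679]
```

View pics/w12.png

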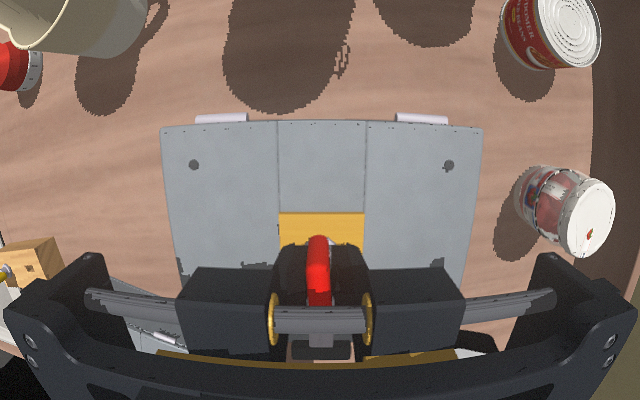

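View pics/s12.png

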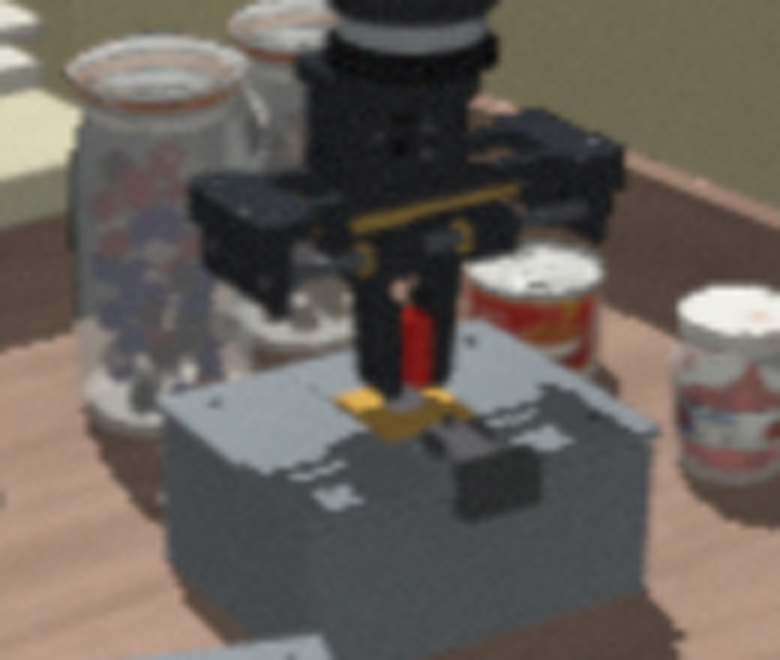

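The tool has turned 90°. I'll go a few degrees more to take up the key's 0.1 rad of play, and watch the torque.

```bash
python3 -m handwheel '[{"offset":[0,0,0],"delta_rot":[0,0.4,0],"jaw":-1},{"offset":[0,0,0],"delta_rot":[0,0.8,0],"jaw":-1},{"offset":[0,0,0],"delta_rot":[0,1,0],"jaw":-1},{"offset":[0,0,0],"delta_rot":[0,1,0],"jaw":-1},{"offset":[0,0,0],"delta_rot":[0,1,0],"jaw":-1}]'
python3 - <<'E'
from h import *
s=get_state();print(s['tcp_pos'],s['t'],s['contact_force'],s['torque'])
im=snapshot('wrist');save('w13c.png',im[180:370,240:400],4)
a=cv2.imread('pics/s10c.png'); b=snapshot('scene')[140:210,330:390]
b=cv2.cvtColor(cv2.resize(b,None,fx=8,fy=8,interpolation=2),cv2.COLOR_RGB2BGR)
cv2.imwrite('pics/cmp2.png',cv2.resize(np.hstack([a,b]),None,fx=.83,fy=.83))
print([ (d['conf'],d['pixel']) for d in find_in('scene','lock_plug')])
E
```

```text
t: 17.62
tcp_pos: [0.529, -0.0988, 0.0978]
eef_rot: [[-0.984, 0.001, -0.177], [0.177, 0.0, -0.984], [-0.001, -1.0, -0.001]]
contact_force: [-4.0, 0.3, 14.0]
opening: 0.0115
[ 0.5289925  -0.0987676   0.09776491] 17.6167 [-3.96377105  0.33803192 13.97973739] [0.05538917 0.92245316 0.126426  ]
[]
```

View pics/cmp2.png

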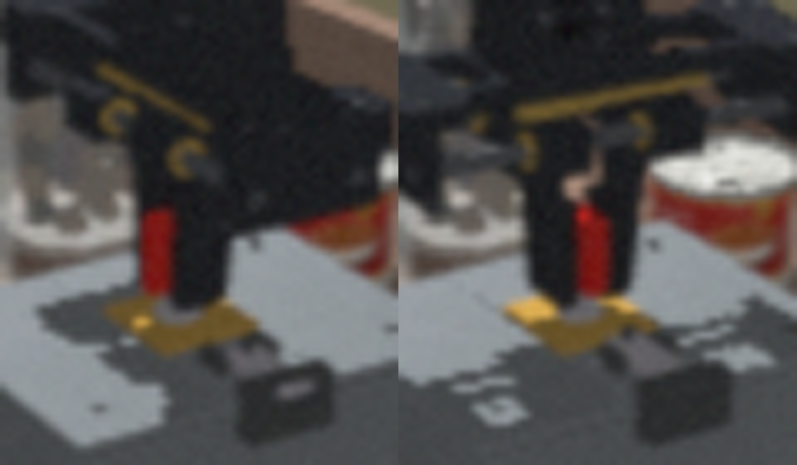

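View pics/w13c.png

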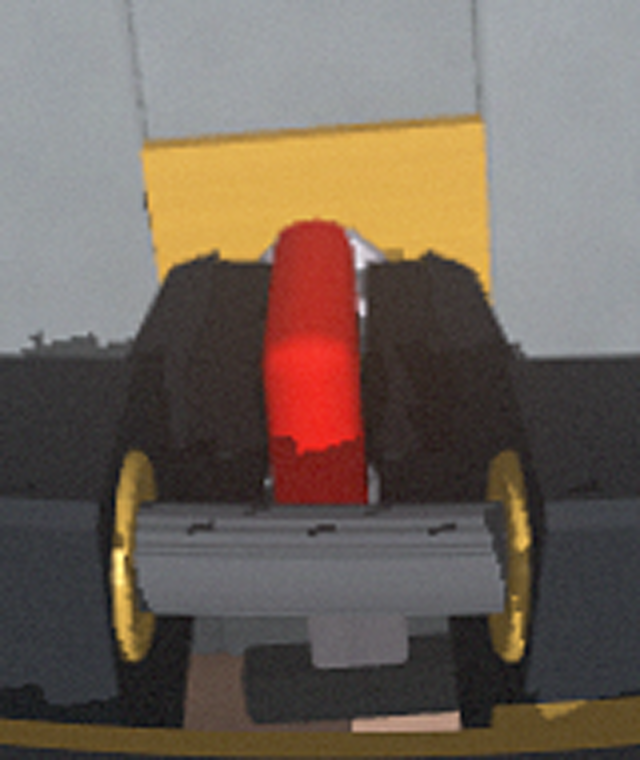

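```bash
python3 - <<'E'
from h import *
s=get_state()
m=np.array([.5287,-.099]); yaw=-.092
ux=np.array([np.cos(yaw),np.sin(yaw)]);uy=np.array([-ux[1],ux[0]])
def b(X): d=X[:2]-m; return np.round([d@ux*1000,d@uy*1000],1)
for p in ((329.5,347),(317,340),(342,340),(329,333)): print('now',b(atz('wrist',p,.096,s)))
s4={'tcp_pos':np.array([.5255,-.17314,.2045]),'eef_rot':np.array([[-0.083,-0.001,0.997],[-0.997,0.001,-0.083],[-0.001,-1,-0.001]])}
for p in ((236,115),(267,115),(267,106),(267,124)): print('start',b(atz('wrist',p,.096,s4)))
save('w13d.png',snapshot('wrist')[320:370,280:380],7)
im=cv2.imread('pics/w4.png'); cv2.imwrite('pics/w4d.png',cv2.resize(im[80:150,210:350],None,fx=5,fy=5,interpolation=2))
E
```

```text
now [-65.6  -0.1]
now [-58.6   7.2]
now [-60.1  -8.4]
now [-53.2  -0.7]
start [-66.7  -0.9]
start [-40.4  -1.8]
start [-40.3   5.7]
start [-40.5  -9.2]
```

View pics/w13d.png

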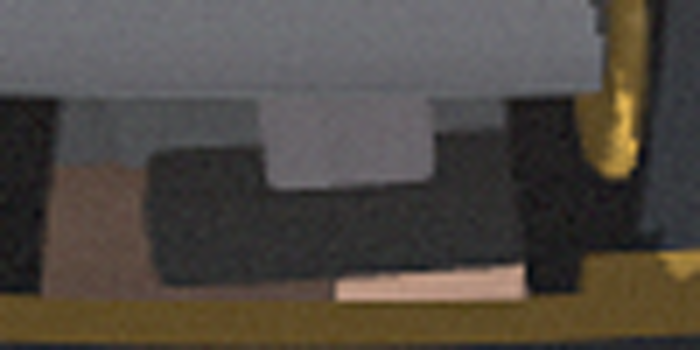

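View pics/w4d.png

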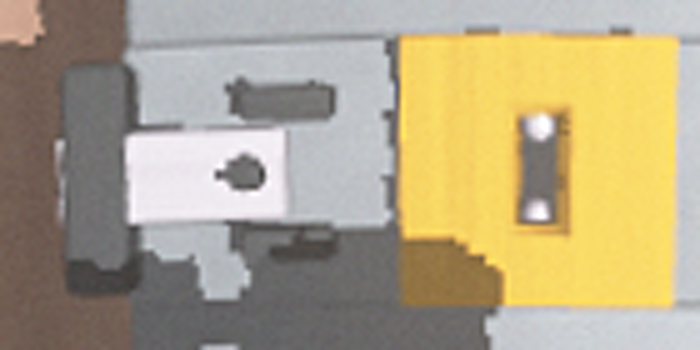

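The bolt's end used to stick out past the black keeper, at roughly -80 mm in the box's x. It is now short of the keeper at -66 mm, so it has drawn back about 14 mm. I'll add a small margin, settle, check once more and hand in.

```bash
python3 -m handwheel '[{"offset":[0,0,0],"delta_rot":[0,0.3,0],"jaw":-1},{"offset":[0,0,0],"delta_rot":[0,0.3,0],"jaw":-1},{"offset":[0,0,0],"delta_rot":[0,0.3,0],"jaw":-1},{"offset":[0,0,0],"delta_rot":[0,0.3,0],"jaw":-1},{"offset":[0,0,0],"delta_rot":[0,0.3,0],"jaw":-1},{"offset":[0,0,0],"delta_rot":[0,0.3,0],"jaw":-1}]'
python3 - <<'E'
from h import *
s=get_state();print(s['tcp_pos'],s['t'],s['contact_force'],s['torque'],s['opening'])
save('w14.png',snapshot('wrist')[220:370,260:390],4)
save('s14.png',snapshot('scene'))
E
```

```text
t: 18.32
tcp_pos: [0.529, -0.0988, 0.0978]
eef_rot: [[-0.979, 0.001, -0.203], [0.203, 0.0, -0.979], [-0.001, -1.0, -0.001]]
contact_force: [-3.5, 1.0, 14.8]
opening: 0.0114
[ 0.52899855 -0.09878326  0.09776086] 18.3167 [-3.54041081  0.99738324 14.80617338] [0.03851251 0.90112867 0.07254722] 0.011408819671492106
```

View pics/w14.png

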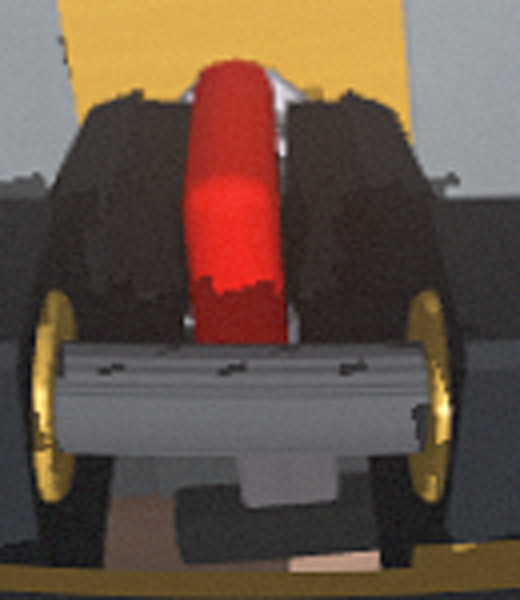

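View pics/s14.png

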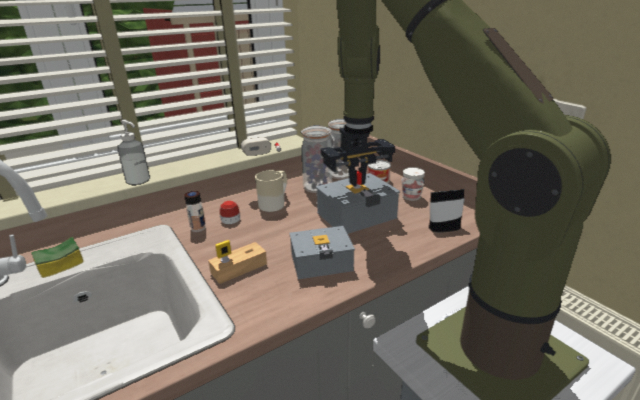

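The red head is at (318,255), still gripped and turned. The bolt is drawn back, the yellow key (223,250) is still in its slot, and the bystanders haven't moved. Handing in.

```bash
python3 -c "
from bench import *
print(sign_off())"
```

```text
the job is handed in; nothing more can be done
None
```

I took the red key from the rest and worked it down into the larger box's lock with a few degrees of wiggle past the pins, until the collar sat on the plate. I then turned it clockwise to about 96° of tool turn, to take up the key's play, and handed in at about 18.4 s still gripping it.

**Last checks:**
- **Seating:** the downward push was steady at about 14–15 N, with the tool at the height I expected for a seated collar.
- **Bolt:** in the wrist picture its end is now short of the keeper, at about −66 mm from the lock. It was past the keeper at about −80 mm before (by eye), so it drew back about 14 mm.
- **Surroundings:** the yellow key is still in its slot, and nothing else looks moved.

**What fell short:**
- The network found nothing for `lock_plug`, so the plug's turn is judged from the tool's angle and the bolt.
- The moment about the vertical axis was noisy (0.03–0.13 N m), so it does not show on its own that the plug is hard against its stop.
- Early estimates of the key's position in the grip disagreed by 2–3 mm, but it went in without needing a correction.

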